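# Set the locating pin and load a hub on the induction-heater fixture

### The arm

A 7-joint arm with a two-finger parallel gripper is mounted at the origin on the work surface. World frame = base frame: x ahead of the robot, y to its left, z up, the work surface at z = 0. Lengths are in m, angles in rad, forces in N, time in s.
With the tool pointing down it reaches from about 0.425 to 0.925 m from the base axis. Payload 6.8 kg.
Tool frame: the origin (TCP) lies midway between the tips of the shut fingers; the grasp point (between the pads) lies arm.grip_depth behind it (arm.grip_depth is the distance from the TCP to the grasp point, in m); z points along the fingers, y is the line along which they close (so a half turn about z gives the same grasp; the last joint's range is limited). The gripper opens to 88 mm and grips with 3 to 60 N. Pads are 20 mm wide; open, the fingers measure 115 mm over their backs; the gripper's body (75 mm by 178 mm) begins 61 mm behind the grasp point.
Start: joints at [1.232, 0.477, 0.022, 1.555, -0.011, 1.109, -0.083], TCP at [0.154, -0.657, 0.195] pointing down, gripper open.
Joint ranges: [-2.96, 2.96], [-0.34, 2.1], [-1.41, 1.46], [0.24, 2.44], [-1.37, 4.51], [0.17, 1.92], [-2.96, 2.96]. Speed limits (rad/s): [2.39, 2.39, 3.14, 3.14, 3.14, 3.14, 3.14].

### API

Orientations are given as a unit quaternion [w, x, y, z].
In Python, from cell import arm, viewer gives the robot as it stands.
- The arm moves only by the tool arm_command, never from a script. Its argument "increments" is a list of rows, each a list of 3 entries, a list of its own where there are three numbers: the turn, a rotation vector about the tool's x, y, z in rad, then the shift along the tool's x, y, z in m, then the opening, from 0 (shut) to 1 (fully open). A call has 1 to 20 rows; each row shifts and turns the commanded pose from where the row before left it, along the tool's axes as they then stand; what a row does not reach is not made up. A row lasts 1/8 s, in which the tool goes at most 62.5 mm and 10.7 degrees, less where a joint would pass 70% of its speed; a pose out of reach is approached as far as the arm can. A call is refused whole if a number of a shift passes 0.0625 or a number of a turn 0.188, either way. A call with a gripper value outside its range is refused whole. The fingers move at their own pace and stop on an object; the grip force is fixed at half the most. Time passes only in rows, so rows that do not move let the fingers close. It gives the time, the measured TCP pose, the force, the opening and the grip force at its end, in the units of the state.
- arm.read_state(): the state, without advancing time (a new reading comes with each control period).
- viewer.capture(name): name is "scene" or "top" or "wrist"; returns a dict with "img" (384x512x3 uint8, red, green, blue), "range_z" (384x512 float32, m along the optical axis (not along the pixel's ray), 0 where there is no reading), "fx", "fy", "cx", "cy" (pixels), "position" and "orientation" of the camera in the world; the wrist camera has in their place "mount" (4x4, takes a point from camera to tool coordinates, whose origin is the TCP and whose axes are the flange's). Camera axes: x right, y down, z forward; pixel columns grow to the right and rows downward; lengths in m; the calibration is good to about 2 mm. A picture is of the moment at which its call begins: read the wrist's pose just before it.
- arm.sign_off(): hands the job in; it is judged then, once.
The state is a dict: "clock": time; "qpos": joint angles; "joint_velocities": joint speeds; "effort": joint torques, N m; "ee_pos": TCP position; "ee_rot": TCP orientation; "contact_force": force on the tool from outside, world axes, zero at the start; "moment": the same for the moment, N m; "grip_width": finger opening in m; "grasp_force": force on a finger pad.
Only numpy, scipy, OpenCV 4.12 (cv2) and the standard library are available. Lean on these libraries where they do the work, as an engineer would, in place of code of your own. Each camera call takes 0.05 s, during which the arm holds its last target. There are 200 camera calls.

### The job

Draw the brass pin out of its leaning red holder, set its tip on the dark steel deck between the two yellow marks, and slide it along the deck's centre line, away from the robot, until it drops into the unmarked blind hole; push it fully home, upright. Then pick up the aluminium hub, thread it over the standing pin with the flange down, and lower it all the way until it lies flat on the deck before you let go. Leave the wrench, the screwdriver and the brass pipe union where they lie.

Things in the scene. Friction and masses are not known exactly. Their poses are not given: they have to be found in the camera images.
- pin_mid (a point): Centre of the locating pin: a plain brass rod, 16 mm diameter, 95 mm long, 150 g. z axis: along the pin, from tip to blunt upper end. The tip end tapers over its last 10 mm. At the start it leans about 30 degrees in the holder, upper end towards the holder's -x, lower 40 mm inside the socket (1 mm play all round), 55 mm bare; draw it out along its own axis.
- pin_tip (a point): Middle of the pin's 8 mm flat tip, 47.5 mm below pin_mid along the pin; same axes.
- holder: Fixed red plastic socket block (50 x 50 x 55 mm, tilted 30 degrees) on a dark base plate of 120 x 90 x 10 mm, in all about 90 mm high. Origin: centre of the base plate's underside; z up; the socket leans so that its mouth faces up and towards the holder's -x. It may stand on the robot's left or right.
- bed: Fixed fixture bed: a channel 250 mm long (its x, roughly away from the robot) and 124 mm wide (y), with an aluminium rail 12 mm wide and 57 mm high along each side. Origin: centre of its underside, z up. Between the rails a fixed dark steel deck, 100 mm wide, its top at z = 53 mm. Both rails carry a yellow mark on top, from x = -80 to -50 mm.
- deck_start (a point): Point on the deck's top, on its centre line midway between the yellow marks (x = -65, y = 0, z = 53 mm in the bed's frame, same axes): set the tip down here. The blind hole is on the centre line, at a place not reported, 65 to 115 mm from this point along +x. Hole: vertical, 19 mm diameter plus 2 mm chamfer, 35 mm deep; the seated pin stands 60 mm out of the deck.
- hub_mid (a point): Centre (half-way up) of the loose aluminium hub, 58 mm high, about 350 g: flange of 84 mm diameter, 12 mm thick, at the bottom; above it a round boss of 46 mm diameter, 46 mm high (grip here); a 24 mm bore right through. z axis: its axis, up. It stands on a 41 mm high pink fire brick of 115 x 115 mm, to the robot's left or right, opposite the holder.
- wrench_mid (a point): Steel wrench, 180 mm long, lying on the bench; bystander, leave alone. The point is its origin.
- driver_mid (a point): Orange-handled screwdriver, 190 mm long, lying on the bench; bystander, leave alone. The point is its origin.
- union_mid (a point): Brass pipe union, 44 mm diameter, 62 mm high, standing on the bench; bystander, leave alone. The point is its centre.
Mind the look-alikes: they are no part of the job. Of the things shaped like the part that bears hub_mid, the aluminium one is meant.

How it is judged:
On the way, in this order (a step that is already met when the one before it is completed fails the run):
1. the pin is drawn clear of its holder, in the gripper (distance between pin_tip and holder above 0.11 m and contact force between the fingers and pin above 0.5 N), for 0.1 s.
2. the tip of the held pin is set on the deck between the yellow marks (x of pin_tip in the frame of bed between -0.08 and -0.048 m and y of pin_tip in the frame of bed between -0.03 and 0.03 m and z of pin_tip in the frame of bed between 0.047 and 0.0555 m and contact force between the fingers and pin above 0.5 N), for 0.1 s.
3. the tip of the held pin slides on along the deck surface, past the marks (x of pin_tip in the frame of bed between -0.044 and -0.02 m and y of pin_tip in the frame of bed between -0.03 and 0.03 m and z of pin_tip in the frame of bed between 0.047 and 0.0555 m and contact force between the fingers and pin above 0.5 N), for 0.05 s.
4. the pin is fully home in the hole, upright (z of pin_tip in the frame of bed below 0.022 m and x of pin_tip in the frame of bed between -0.02 and 0.07 m and y of pin_tip in the frame of bed between -0.012 and 0.012 m and angle between pin_mid's own z axis and vertical below 0.12 rad), for 0.2 s.
5. the hub is lifted clear in the gripper (z of hub_mid in the frame of bed above 0.11 m and contact force between the fingers and hub above 0.5 N), for 0.1 s.
6. the hub, still held, is lowered over the pin down to the deck (horizontal distance between hub_mid and pin_tip below 0.008 m and angle between hub_mid's own z axis and vertical below 0.06 rad and z of hub_mid in the frame of bed below 0.086 m and contact force between the fingers and hub above 0.5 N), for 0.05 s.
At the end, for the whole second after the job is handed in: The pin stands in the hole, its tip at least 31 mm below the deck surface and within 7 degrees of upright; the hub lies flat (within 3.4 degrees, at most 4 mm above the deck) around the pin, axes within 8 mm, both at rest and released (all of step 4 and horizontal distance between hub_mid and pin_tip below 0.008 m and angle between hub_mid's own z axis and vertical below 0.06 rad and z of hub_mid in the frame of bed below 0.086 m and linear speed of each of hub, pin below 0.02 m/s); the robot touches nothing.
It fails at once if the wrench is pushed away (more than 20 mm) (distance of wrench_mid from where it was at the start of the episode above 0.02 m).
It fails at once if the screwdriver is pushed away (more than 20 mm) (distance of driver_mid from where it was at the start of the episode above 0.02 m).
It fails at once if the pipe union is pushed away (more than 20 mm) (distance of union_mid from where it was at the start of the episode above 0.02 m).
It also fails if it takes over 72 s, if anything falls off the work surface, if the arm or the gripper's body presses on something with over 40 N, if the wrist force passes 120 N, or if a joint passes its speed limit or range.

## Working session

There is one attempt and no reset: what is moved stays moved. The work goes in short steps, Python scripts to look and compute and a tool call to move; the robot and the scene stay as the last step left them, time stands still between calls to the robot, and variables do not carry over. Pictures are saved under pics/ and viewed, at most 10 in all, crops included, and the job is handed in when it is done.

Besides the shell and the picture viewer there is one more tool, called after "Call:" as name([rows], argument=value, ...), one row to a line, values as JSON. arm_command: Moves the arm, as the interface text tells. Its arguments: {"type":"object","properties":{"increments":{"type":"array"}},"required":["increments"]}

```bash
ls; mkdir -p pics; cat > h.py <<'E'
import numpy as np, cv2
from scipy.spatial.transform import Rotation as R
from cell import arm, viewer
def q2R(q): return R.from_quat([q[1],q[2],q[3],q[0]]).as_matrix()
def cap(n):
    s=arm.read_state(); c=viewer.capture(n); z=c["range_z"]
    v,u=np.mgrid[:384,:512]
    P=np.stack([(u-c["cx"])/c["fx"]*z,(v-c["cy"])/c["fy"]*z,z],-1)
    if n=="wrist":
        M=np.array(c["mount"]); P=P@M[:3,:3].T+M[:3,3]
        P=P@q2R(s["ee_rot"]).T+np.array(s["ee_pos"])
    else: P=P@q2R(c["orientation"]).T+np.array(c["position"])
    P[z==0]=np.nan
    return c,P
def save(c,f,box=None,k=1.5):
    im=c["img"][...,::-1]
    if box: im=im[box[1]:box[3],box[0]:box[2]]
    cv2.imwrite(f,cv2.resize(im,None,fx=k,fy=k,interpolation=cv2.INTER_CUBIC))
E
python3 - <<'E'
from h import *
print(arm.read_state(), getattr(arm,'grip_depth',None))
ims=[]
for n in("scene","top"):
    c,P=cap(n); np.savez(f"{n}.npz",P=P,img=c["img"]); save(c,f"pics/{n}0.png"); print(n,c["position"],c["orientation"],c["fx"],c["cx"],c["cy"])
E
```

```text
pics
{'clock': 0.0, 'qpos': array([ 1.23193708,  0.47777895,  0.02236124,  1.55642087, -0.01147797,
        1.10928687, -0.08312029]), 'joint_velocities': array([-0.00203772,  0.0013432 ,  0.00104389, -0.00013617, -0.00046992,
       -0.00089175, -0.00109599]), 'effort': array([ 1.16381394e-03, -5.82852030e+01,  1.53526057e+00, -2.72610909e+01,
       -5.43496606e-02,  1.69857260e-02,  1.28557440e-04]), 'ee_pos': array([ 0.15420118, -0.65649926,  0.19380928]), 'ee_rot': array([-8.64143917e-04,  9.93351205e-01,  1.15119952e-01, -1.80512043e-04]), 'contact_force': array([-0.73073027,  0.92306493, -0.36069728]), 'moment': array([ 0.0098492 ,  0.0272123 , -0.01333711]), 'grasp_force': 0.0, 'grip_width': 0.08779481220400556} 0.0187
scene [ 1.04077967 -0.33735082  0.90771   ] [-0.29383552  0.86669687  0.38004277 -0.13440507] 420.55810397164146 251.4954924492027 192.72542432245217
top [0.4491862  0.0534562  1.15877217] [ 0.04877374 -0.69591573  0.7150152  -0.04555955] 394.7226109800433 263.5072548936257 187.825441769079
```

View pics/scene0.png

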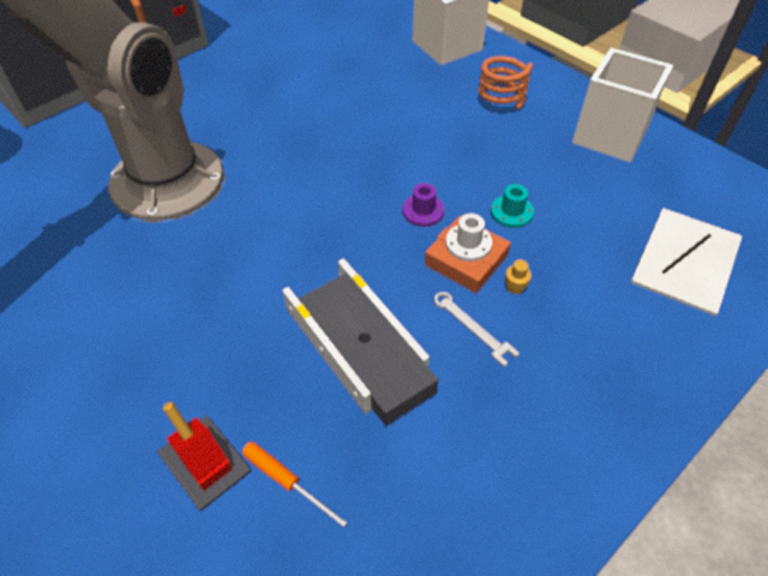

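View pics/top0.png

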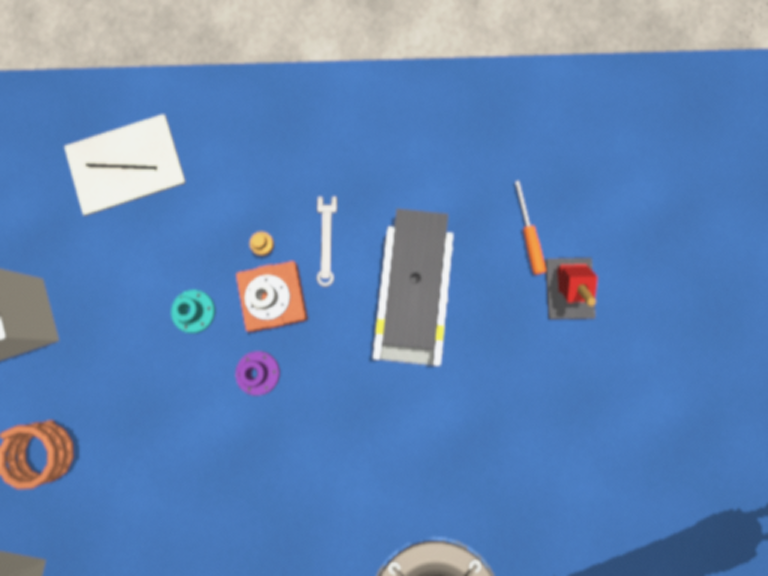

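The scene view shows the red holder with the leaning pin at (180,420), the bed with the hole at (364,338), and the yellow marks at (303,312) and (360,281). In the top view there are three hub-shaped parts: silver on the brick (267,297), purple (257,373) and teal (192,311). The silver one fits, because it is aluminium-coloured and stands on the pink brick.

```bash
python3 - <<'E'
from h import *
D={n:np.load(n+".npz") for n in("scene","top")}
im=np.hstack([cv2.resize(D["top"]["img"][160:270,100:220,::-1],None,fx=3.3,fy=3.3),cv2.resize(D["scene"]["img"][110:220,260:380,::-1],None,fx=3.3,fy=3.3)]);cv2.imwrite("pics/crop1.png",im)
for n,d in D.items():
    P=d["P"];hsv=cv2.cvtColor(d["img"],cv2.COLOR_RGB2HSV).astype(int);H,S,V=[hsv[...,i] for i in range(3)]
    ok=np.isfinite(P[...,2])
    def reg(m,x0,x1,y0,y1,z0,z1): return m&ok&(P[...,0]>x0)&(P[...,0]<x1)&(P[...,1]>y0)&(P[...,1]<y1)&(P[...,2]>z0)&(P[...,2]<z1)
    print("==",n,"table z",np.nanmedian(P[...,2][(H>100)&(H<120)&(S>150)]))
    pin=reg((H>10)&(H<25)&(S>90),.2,.8,-.6,-.3,.06,.3); p=P[pin]
    if len(p)>5:
        c=p.mean(0);w=np.linalg.svd(p-c)[2][0];t=(p-c)@w;print("pin",len(p),c,w*np.sign(w[2]),t.min(),t.max(),p[:,2].min(),p[:,2].max())
    red=reg(((H<5)|(H>174))&(S>170),.2,.8,-.6,-.3,.02,.3);p=P[red];print("red",len(p),p.mean(0),p.min(0),p.max(0))
    y=reg((H>23)&(H<35)&(S>120),.2,.8,-.25,.2,.045,.07);p=P[y]
    for s in (p[:,1]>p[:,1].mean(),p[:,1]<p[:,1].mean()): print("yel",s.sum(),p[s].mean(0),p[s].min(0),p[s].max(0))
    bed=reg(V>=0,.3,.85,-.25,.15,.035,.075);p=P[bed];print("bed",len(p),np.median(p[:,2]),cv2.minAreaRect(p[:,:2].astype(np.float32)))
    hub=reg((S<60),.3,.8,.15,.45,.085,.12);p=P[hub];
    for a,b in((.042-.0+.04,.075),(.045,.065),(.09,.11)):
        q=P[reg(S<70,.3,.8,.15,.45,a,b)]
        if len(q)>5: print("hub",a,b,len(q),np.median(q[:,2]),cv2.minEnclosingCircle(q[:,:2].astype(np.float32)))
    br=reg((S>100)&((H<15)|(H>170)),.3,.8,.15,.45,.03,.05);p=P[br];print("brick",len(p),np.median(p[:,2]),cv2.minAreaRect(p[:,:2].astype(np.float32)))
    print("stuff max z around", [ (k,np.nanmax(P[...,2][reg(V>=0,*b)])) for k,b in dict(union=(.55,.8,.3,.45,.01,.2)).items()])
P=D["top"]["P"]
for n,(u,v) in dict(hole=(277,185)).items(): print(n,P[v-3:v+4,u-4:u+5].reshape(-1,3).mean(0)); print((P[v-8:v+8,u-8:u+8,2]*1000).round().astype(int))
E
```

```text
== scene table z 0.0008711739307507571
red 184 [ 0.59966336 -0.30440875  0.06734332] [ 0.55291781 -0.3083312   0.02000001] [ 0.6248224  -0.30001233  0.09572944]
yel 34 [0.51519241 0.08881215 0.05831356] [0.50224675 0.08199047 0.05403026] [0.52774604 0.09496855 0.06254595]
yel 42 [ 0.50032946 -0.02164321  0.05853492] [ 0.48478373 -0.02896083  0.05503846] [ 0.51410178 -0.01526264  0.06127426]
bed 4954 0.05409812443054646 ((0.5908754467964172, 0.021901488304138184), (0.12868164479732513, 0.2909744381904602), 82.85907745361328)
hub 0.045 0.065 391 0.05289455006304311 ((0.6115002632141113, 0.31009408831596375), 0.07794922590255737)
hub 0.09 0.11 173 0.09813675324672622 ((0.5774204134941101, 0.3012295067310333), 0.02437099814414978)
brick 755 0.04077692886999362 ((0.5809887051582336, 0.29488229751586914), (0.11624760180711746, 0.11435577273368835), 10.687697410583496)
stuff max z around [('union', np.float64(0.10135210847916065))]
== top table z -0.0003444510735839401
red 39 [ 0.58476261 -0.30311766  0.08187883] [ 0.56190438 -0.30773674  0.04952886] [ 0.61943015 -0.30014088  0.09296361]
ye
[... 5761 characters left out ...]
   55
                    52                   51                   56
                    50                   51                   52
                    52                   56                   52
                    55                   53                   55
                    51]
 [                  52                   54                   56
                    54 -9223372036854775808                   49
                    54                   53                   55
                    52                   55                   50
                    51                   51                   51
                    53]]<stdin>:23: RuntimeWarning: invalid value encountered in cast
```

View pics/crop1.png

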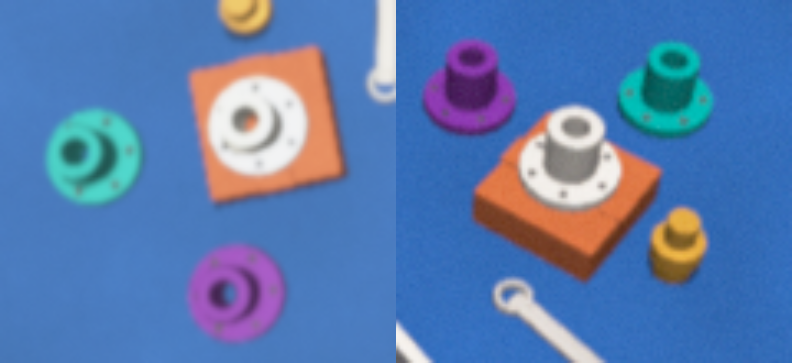

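The crop confirms it: the silver hub is the one on the pink brick, at crop (255,122) on the left and (572,150) on the right. Purple and teal stand on the bench.

```bash
python3 - <<'E'
from h import *
np.set_printoptions(precision=4,suppress=True)
for n in("scene","top"):
    c=viewer.capture(n); Rc=q2R(c["orientation"]);o=np.array(c["position"])
    d=np.load(n+".npz");P=d["P"];hsv=cv2.cvtColor(d["img"],cv2.COLOR_RGB2HSV).astype(int);H,S,V=[hsv[...,i] for i in range(3)]
    ok=np.isfinite(P[...,2])
    def reg(m,x0,x1,y0,y1,z0,z1): return m&ok&(P[...,0]>x0)&(P[...,0]<x1)&(P[...,1]>y0)&(P[...,1]<y1)&(P[...,2]>z0)&(P[...,2]<z1)
    pin=reg((H>10)&(H<25)&(S>90),.4,.75,-.36,-.2,.06,.3); p=P[pin]
    c0=np.median(p,0);w=np.linalg.svd(p-c0)[2][0];w*=np.sign(w[2]);t=(p-c0)@w;print(n,"pin",len(p),c0,w,np.degrees(np.arccos(w[2])),np.percentile(t,[1,50,99]))
    red=reg(((H<5)|(H>174))&(S>170),.4,.8,-.4,-.2,.02,.3);p=P[red];print("red",len(p),p.mean(0),p.min(0),p.max(0))
    # base plate: dark, z~0.01
    b=reg((S<90)&(V<130),.45,.75,-.36,-.2,.005,.017);p=P[b];print("plate",len(p),np.median(p[:,2]),cv2.minAreaRect(p[:,:2].astype(np.float32)))
    # hole: below deck
    hm=(reg(V>=0,.55,.65,-.03,.06,-.02,.043)); v,u=np.nonzero(hm)
    def ray(u,v,z):
        r=Rc@np.array([(u-c["cx"])/c["fx"],(v-c["cy"])/c["fy"],1]);return o+r*(z-o[2])/r[2]
    g=cv2.cvtColor(d["img"],cv2.COLOR_RGB2GRAY).astype(float)
    cu,cv=int(np.median(u)),int(np.median(v)); win=g[cv-9:cv+10,cu-9:cu+10];wt=np.clip(np.median(win)-10-win,0,None)
    vv,uu=np.mgrid[cv-9:cv+10,cu-9:cu+10]
    print("hole depth-mask",len(u),ray(u.mean(),v.mean(),.053),"grey",ray((uu*wt).sum()/wt.sum(),(vv*wt).sum()/wt.sum(),.053), win.min(),np.median(win))
    dk=reg(V<110,.45,.75,-.06,.12,.045,.06);p=P[dk];print("deck",len(p),np.median(p[:,2]),cv2.minAreaRect(p[:,:2].astype(np.float32)))
    rl=reg((V>130)&(S<80),.45,.72,-.06,.12,.05,.065);p=P[rl];print("rails",len(p),np.median(p[:,2]),cv2.minAreaRect(p[:,:2].astype(np.float32)))
E
```

```text
scene pin 188 [ 0.5612 -0.2839  0.1091] [-0.5095  0.0059  0.8604] 30.63604454119579 [-0.0296 -0.0004  0.0276]
red 940 [ 0.6024 -0.2842  0.0671] [ 0.5529 -0.3083  0.02  ] [ 0.6258 -0.2586  0.0969]
plate 963 0.01051869669597949 ((0.6180834770202637, -0.2780039608478546), (0.19828708469867706, 0.10370604693889618), 9.502037048339844)
hole depth-mask 25 [0.6076 0.0188 0.053 ] grey [0.6057 0.0199 0.053 ] 43.0 95.0
deck 3542 0.05382176487133422 ((0.6058517694473267, 0.020655982196331024), (0.09947136044502258, 0.26095274090766907), 81.67034149169922)
rails 880 0.05751617376660767 ((0.5723906755447388, 0.0252780020236969), (0.12557724118232727, 0.25007885694503784), 82.31964874267578)
top pin 77 [ 0.5577 -0.281   0.1159] [-0.5679 -0.0035  0.8231] 34.60732762204489 [-0.0401 -0.0009  0.0197]
red 398 [ 0.588  -0.2757  0.0739] [ 0.5523 -0.3077  0.0244] [ 0.6204 -0.258   0.0961]
plate 566 0.009740570277610439 ((0.6013454794883728, -0.2633374333381653), (0.1254533976316452, 0.15477195382118225), 89.95885467529297)
hole depth-mask 31 [0.606  0.0197 0.053 ] grey [0.6078 0.0179 0.053 ] 65.0 119.0
deck 18 0.05204581294406052 ((0.6071340441703796, 0.017672013491392136), (0.02244255691766739, 0.01774699240922928), 52.715145111083984)
rails 851 0.056195552511036695 ((0.5830580592155457, 0.022701382637023926), (0.12408380955457687, 0.26826754212379456), 82.3537368774414)
```

```bash
cat >> h.py <<'E'
np.set_printoptions(precision=4,suppress=True)
def rot(z,y):
    z=np.array(z,float);z/=np.linalg.norm(z);y=np.array(y,float);y-=z*(y@z);y/=np.linalg.norm(y)
    return np.stack([np.cross(y,z),y,z],1)
def delta(Rt,pt,nr,nt,Rs=None,ps=None):
    "rotate first in nr rows, then shift in nt rows; prints per-row values"
    s=arm.read_state(); Rs=q2R(s["ee_rot"]) if Rs is None else Rs; ps=np.array(s["ee_pos"]) if ps is None else ps
    rv=R.from_matrix(Rs.T@Rt).as_rotvec(); d=Rt.T@(np.array(pt)-ps)
    print("turn",rv,"x%d"%nr,rv/nr,"shift",d,"x%d"%nt,d/nt)
E
python3 - <<'E'
from h import *
c=viewer.capture("wrist");print(np.array(c["mount"]),c["fx"],c["cx"],c["cy"])
u=np.array([.5,0,-.866]);T=np.array([.542,-.2836,.130])
delta(rot(u,[0,-1,0]),T-.15*u,5,14)
E
```

```text
[[ 0.0003 -0.9616 -0.2744  0.0754]
 [ 1.      0.0002  0.0001 -0.0007]
 [-0.0001 -0.2744  0.9616 -0.1889]
 [ 0.      0.      0.      1.    ]] 295.2108194216544 258.75516168996944 197.05950063561676
turn [-0.0612  0.5214  0.2253] x5 [-0.0122  0.1043  0.0451] shift [ 0.3036 -0.3732  0.0995] x14 [ 0.0217 -0.0267  0.0071]
```

Call:
arm_command([
  [[-0.0122,0.1043,0.0451],[0,0,0],1],
  [[-0.0122,0.1043,0.0451],[0,0,0],1],
  [[-0.0122,0.1043,0.0451],[0,0,0],1],
  [[-0.0122,0.1043,0.0451],[0,0,0],1],
  [[-0.0122,0.1043,0.0451],[0,0,0],1],
  [[0,0,0],[0.0217,-0.0267,0.0071],1],
  [[0,0,0],[0.0217,-0.0267,0.0071],1],
  [[0,0,0],[0.0217,-0.0267,0.0071],1],
  [[0,0,0],[0.0217,-0.0267,0.0071],1],
  [[0,0,0],[0.0217,-0.0267,0.0071],1],
  [[0,0,0],[0.0217,-0.0267,0.0071],1],
  [[0,0,0],[0.0217,-0.0267,0.0071],1],
  [[0,0,0],[0.0217,-0.0267,0.0071],1],
  [[0,0,0],[0.0217,-0.0267,0.0071],1],
  [[0,0,0],[0.0217,-0.0267,0.0071],1],
  [[0,0,0],[0.0217,-0.0267,0.0071],1],
  [[0,0,0],[0.0217,-0.0267,0.0071],1],
  [[0,0,0],[0.0217,-0.0267,0.0071],1],
  [[0,0,0],[0.0217,-0.0267,0.0071],1],
])

```text
clock: 2.62
ee_pos: [0.4678, -0.2824, 0.2608]
ee_rot: [0.0, 0.966, -0.0, 0.259]
contact_force: [-0.2, -0.5, -1.0]
grip_width: 0.0881
grasp_force: 0.0
```

Call:
arm_command([
  [[0,0,0],[0,0,0],1],
  [[0,0,0],[0,0,0],1],
])

```text
clock: 2.88
ee_pos: [0.4667, -0.2839, 0.2604]
ee_rot: [0.0, 0.966, -0.0, 0.259]
contact_force: [0.3, -0.3, 0.2]
grip_width: 0.0878
grasp_force: 0.0
```

```bash
python3 - <<'E'
from h import *
s=arm.read_state();print(s["clock"],s["ee_pos"],q2R(s["ee_rot"]),s["qpos"],s["contact_force"])
c,P=cap("wrist");np.savez("w1.npz",P=P,img=c["img"]);save(c,"pics/w1.png")
d={"img":c["img"]};hsv=cv2.cvtColor(d["img"],cv2.COLOR_RGB2HSV).astype(int);H,S,V=[hsv[...,i] for i in range(3)]
m=(H>10)&(H<25)&(S>90)&(P[...,2]>.07)&(P[...,0]>.45)&(P[...,0]<.7)&(abs(P[...,1]+.28)<.06);p=P[m]
c0=np.median(p,0);w=np.linalg.svd(p-c0)[2][0];w*=np.sign(w[2]);t=(p-c0)@w
print("pin",len(p),p.mean(0),w,np.degrees(np.arccos(w[2])),np.percentile(t,[1,50,99]),p.min(0),p.max(0))
r=((H<5)|(H>174))&(S>150)&np.isfinite(P[...,2]);p=P[r];print("red",p.min(0),p.max(0))
# mouth plane
q=p[(p[:,2]>.068)];best=(0,)
rng=np.random.default_rng(0)
for _ in range(800):
    a=q[rng.choice(len(q),3)];n=np.cross(a[1]-a[0],a[2]-a[0]);l=np.linalg.norm(n)
    if l<1e-6:continue
    n/=l;n*=np.sign(n[2]) or 1
    i=abs((q-a[0])@n)<.002
    if n[2]>.7 and i.sum()>best[0]:best=(i.sum(),i)
f=q[best[1]];c1=f.mean(0);n=np.linalg.svd(f-c1)[2][2];n*=np.sign(n[2]);print("mouth",len(f),c1,n,f.min(0),f.max(0))
E
```

```text
2.875 [ 0.4667 -0.2839  0.2604] [[ 0.866  -0.0007  0.5001]
 [-0.0002 -1.     -0.0011]
 [ 0.5001  0.0008 -0.866 ]] [ 1.0808  0.0237 -0.4532  2.1147 -0.5023  0.6305 -0.5879] [ 0.3359 -0.284   0.1998]
pin 236 [ 0.5526 -0.2835  0.1156] [-0.5437 -0.0451  0.8381] 33.06127990904217 [-0.0629  0.0036  0.0073] [ 0.4507 -0.3269  0.0707] [ 0.5825 -0.2753  0.299 ]
red [ 0.4031 -0.3579  0.0072] [ 0.6363 -0.2066  0.3765]
mouth 994 [ 0.5728 -0.2834  0.082 ] [-0.5016  0.0017  0.8651] [ 0.5493 -0.3082  0.068 ] [ 0.5922 -0.2589  0.0947]
```

View pics/w1.png

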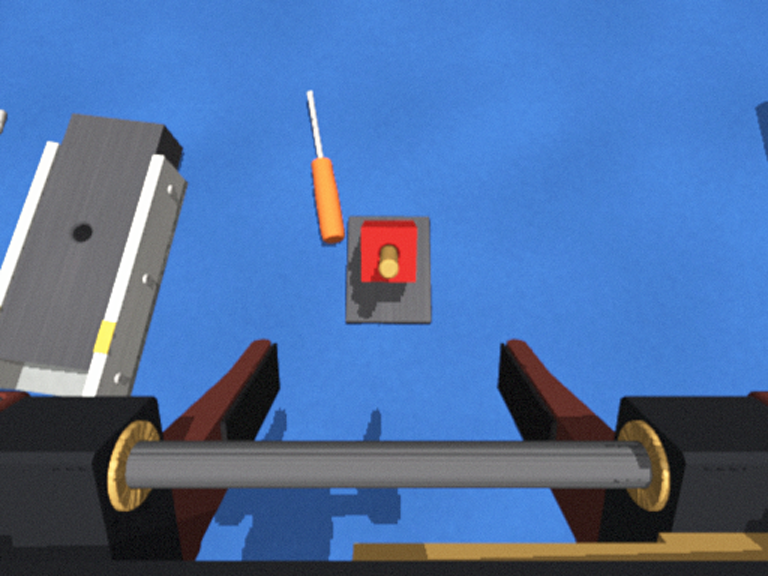

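The wrist view shows the pin end at (389,265) in the red block (389,252), lined up with the tool. The mouth plane fits a 30° tilt, so I'll approach along the axis and grip.

Call:
arm_command([
  [[0,0,0],[0,0,0.0175],1],
  [[0,0,0],[0,0,0.0175],1],
  [[0,0,0],[0,0,0.0175],1],
  [[0,0,0],[0,0,0.0175],1],
  [[0,0,0],[0,0,0.0175],1],
  [[0,0,0],[0,0,0.0175],1],
  [[0,0,0],[0,0,0.0175],1],
  [[0,0,0],[0,0,0.0175],1],
  [[0,0,0],[0,0,0.0175],1],
  [[0,0,0],[0,0,0.0175],1],
  [[0,0,0],[0,0,0.0175],1],
  [[0,0,0],[0,0,0],1],
  [[0,0,0],[0,0,0],0],
  [[0,0,0],[0,0,0],0],
  [[0,0,0],[0,0,0],0],
  [[0,0,0],[0,0,0],0],
  [[0,0,0],[0,0,0],0],
  [[0,0,0],[0,0,0],0],
  [[0,0,0],[0,0,0],0],
  [[0,0,0],[0,0,0],0],
])

```text
clock: 5.42
ee_pos: [0.5636, -0.2836, 0.0938]
ee_rot: [0.0, 0.966, -0.0, 0.259]
contact_force: [0.2, 0.0, -0.7]
grip_width: 0.0151
grasp_force: 30.0
```

Call:
arm_command([
  [[0,0,0],[0,0,-0.006],0],
  [[0,0,0],[0,0,-0.01],0],
  [[0,0,0],[0,0,-0.012],0],
  [[0,0,0],[0,0,-0.016],0],
  [[0,0,0],[0,0,-0.016],0],
  [[0,0,0],[0,0,-0.016],0],
  [[0,0,0],[0,0,-0.016],0],
  [[0,0,0],[0,0,-0.016],0],
  [[0,0,0],[0,0,-0.016],0],
  [[0,0,0],[0,0,-0.016],0],
  [[0,0,0],[0,0,0],0],
  [[0,0,0],[0,0,0],0],
])

```text
clock: 6.92
ee_pos: [0.4934, -0.2833, 0.2148]
ee_rot: [0.0, 0.966, 0.0, 0.259]
contact_force: [1.0, -0.2, -1.4]
grip_width: 0.0149
grasp_force: 30.0
```

```bash
python3 - <<'E'
from h import *
s=arm.read_state();print(s["clock"],s["ee_pos"],s["qpos"],s["contact_force"],s["grasp_force"])
p0=np.array(s["ee_pos"]);Rt0=q2R(s["ee_rot"])
for n in("scene","wrist"):
    c,P=cap(n)
    save(c,f"pics/{n}2.png")
    hsv=cv2.cvtColor(c["img"],cv2.COLOR_RGB2HSV).astype(int);H,S,V=[hsv[...,i] for i in range(3)]
    Q=(P-p0)@Rt0
    m=(H>10)&(H<28)&(S>90)&(abs(Q[...,0])<.03)&(abs(Q[...,1])<.03)&(Q[...,2]>-.05)&(Q[...,2]<.09);q=Q[m]
    if len(q)>8:
        c0=np.median(q,0);w=np.linalg.svd(q-c0)[2][0]
        print(n,len(q),"tool-frame centre",q.mean(0),"axis",w*np.sign(w[2]),"z range",np.percentile(q[:,2],[1,99]))
e=np.array([.9914,-.1310,0]);st=np.array([.508,.0334,.053])
up=st+[0,0,.0545+.05]
delta(rot([0,0,-1],[-.131,-.9914,0]),up,6,14)
E
```

```text
6.925 [ 0.4934 -0.2833  0.2148] [ 1.0444  0.1225 -0.4833  2.1329 -0.4715  0.499  -0.623 ] [ 0.9716 -0.1514 -1.3577] 29.993599931476638
scene 344 tool-frame centre [0.0053 0.0001 0.0002] axis [-0.0063  0.0156  0.9999] z range [-0.0418  0.0498]
wrist 1442 tool-frame centre [ 0.0023 -0.0008 -0.0174] axis [0.0358 0.0078 0.9993] z range [-0.0409  0.0426]
turn [-0.0347 -0.5225  0.1286] x6 [-0.0058 -0.0871  0.0214] shift [-0.027  -0.3156  0.0569] x14 [-0.0019 -0.0225  0.0041]
```

Call:
arm_command([
  [[-0.0058,-0.0871,0.0214],[0,0,0],0],
  [[-0.0058,-0.0871,0.0214],[0,0,0],0],
  [[-0.0058,-0.0871,0.0214],[0,0,0],0],
  [[-0.0058,-0.0871,0.0214],[0,0,0],0],
  [[-0.0058,-0.0871,0.0214],[0,0,0],0],
  [[-0.0058,-0.0871,0.0214],[0,0,0],0],
  [[0,0,0],[-0.0019,-0.0225,0.0041],0],
  [[0,0,0],[-0.0019,-0.0225,0.0041],0],
  [[0,0,0],[-0.0019,-0.0225,0.0041],0],
  [[0,0,0],[-0.0019,-0.0225,0.0041],0],
  [[0,0,0],[-0.0019,-0.0225,0.0041],0],
  [[0,0,0],[-0.0019,-0.0225,0.0041],0],
  [[0,0,0],[-0.0019,-0.0225,0.0041],0],
  [[0,0,0],[-0.0019,-0.0225,0.0041],0],
  [[0,0,0],[-0.0019,-0.0225,0.0041],0],
  [[0,0,0],[-0.0019,-0.0225,0.0041],0],
  [[0,0,0],[-0.0019,-0.0225,0.0041],0],
  [[0,0,0],[-0.0019,-0.0225,0.0041],0],
  [[0,0,0],[-0.0019,-0.0225,0.0041],0],
  [[0,0,0],[-0.0019,-0.0225,0.0041],0],
])

```text
clock: 9.52
ee_pos: [0.5085, 0.0335, 0.1566]
ee_rot: [0.0, 0.998, -0.066, -0.0]
contact_force: [0.0, 0.2, -2.0]
grip_width: 0.0148
grasp_force: 30.0
```

Call:
arm_command([
  [[0,0,0],[0,0,0],0],
  [[0,0,0],[0,0,0],0],
])

```text
clock: 9.78
ee_pos: [0.5086, 0.0316, 0.157]
ee_rot: [0.001, 0.998, -0.066, 0.0]
contact_force: [-0.7, -0.8, -0.6]
grip_width: 0.0149
grasp_force: 30.0
```

```bash
cat > look.py <<'E'
from h import *
import sys
s=arm.read_state();p0=np.array(s["ee_pos"]);Rt0=q2R(s["ee_rot"]);print(s["clock"],p0,Rt0[:,2],np.degrees(np.arctan2(Rt0[1,0],Rt0[0,0])),s["contact_force"],s["qpos"])
for n in("scene","top","wrist"):
    c,P=cap(n); 
    if n!="top": save(c,f"pics/{n}_{sys.argv[1]}.png")
    hsv=cv2.cvtColor(c["img"],cv2.COLOR_RGB2HSV).astype(int);H,S,V=[hsv[...,i] for i in range(3)]
    Q=(P-p0)@Rt0
    m=(H>10)&(H<28)&(S>90)&(abs(Q[...,0])<.03)&(abs(Q[...,1])<.03)&(Q[...,2]>-.05)&(Q[...,2]<.09);q=Q[m]
    if len(q)>30:
        w=np.linalg.svd(q-q.mean(0))[2][0];print(n,"pin tool-frame",len(q),q.mean(0),w*np.sign(w[2]),np.percentile(q[:,2],[1,99]))
    ok=np.isfinite(P[...,2])&(P[...,1]>-.08)&(P[...,1]<.14)&(P[...,0]>.42)&(P[...,0]<.72)
    y=ok&(H>23)&(H<35)&(S>120)&(P[...,2]>.045)&(P[...,2]<.07);p=P[y]
    for k in (p[:,1]>.033,p[:,1]<=.033): print(n,"yel",k.sum(),p[k].mean(0) if k.any() else "")
    h=ok&(P[...,2]>0)&(P[...,2]<.043)&(np.hypot(P[...,0]-.607,P[...,1]-.0185)<.02)
    if h.sum()>5:
        v,u=np.nonzero(h)
        if n=="wrist": M=np.array(c["mount"]);Rc=Rt0@M[:3,:3];o=p0+Rt0@M[:3,3]
        else: Rc=q2R(c["orientation"]);o=np.array(c["position"])
        r=Rc@np.array([(u.mean()-c["cx"])/c["fx"],(v.mean()-c["cy"])/c["fy"],1]);print(n,"hole",h.sum(),o+r*(.053-o[2])/r[2])
    dk=ok&(abs(P[...,1]-.02)<.04)&(P[...,0]>.55)&(P[...,0]<.7)&(V<130)&(P[...,2]>.045)&(P[...,2]<.06);print(n,"deck z",np.median(P[dk][:,2]))
E
python3 look.py 3
```

```text
9.775 [0.5086 0.0316 0.157 ] [-0.0001 -0.0012 -1.    ] -7.571379528390295 [-0.7005 -0.7955 -0.6074] [ 0.2473  0.2924 -0.5102  1.9579  0.1773  0.9348 -2.0537]
scene pin tool-frame 145 [ 0.0046  0.0011 -0.0052] [0.0172 0.0529 0.9984] [-0.0449  0.0425]
scene yel 8 [0.5262 0.0867 0.0583]
scene yel 42 [ 0.4998 -0.0219  0.0587]
scene hole 23 [0.6076 0.0188 0.053 ]
scene deck z 0.053808648513153035
top yel 0 
top yel 0 
top deck z 0.05267703456044448
wrist pin tool-frame 1466 [ 0.0033 -0.0001 -0.0172] [0.0681 0.0087 0.9976] [-0.0412  0.0426]
wrist yel 77 [0.5262 0.0876 0.0568]
wrist yel 321 [ 0.5001 -0.0213  0.0567]
wrist hole 311 [0.6039 0.0214 0.053 ]
wrist deck z 0.05207864788963234
```

Call:
arm_command([
  [[0,0,0],[0,-0.001,0.009],0],
  [[0,0,0],[0,0,0.009],0],
  [[0,0,0],[0,0,0.009],0],
  [[0,0,0],[0,0,0.009],0],
  [[0,0,0],[0,0,0.006],0],
  [[0,0,0],[0,0,0.003],0],
  [[0,0,0],[0,0,0.001],0],
  [[0,0,0],[0,0,0.001],0],
  [[0,0,0],[0,0,0.001],0],
  [[0,0,0],[0,0,0],0],
  [[0,0,0],[0,0,0],0],
])

```text
clock: 11.3
ee_pos: [0.5088, 0.0333, 0.1094]
ee_rot: [0.0, 0.998, -0.066, 0.0]
contact_force: [-0.4, 0.2, -1.5]
grip_width: 0.015
grasp_force: 30.0
```

Call:
arm_command([
  [[0,0,0],[0,0,0.001],0],
  [[0,0,0],[0,0,0.001],0],
  [[0,0,0],[0,0,0],0],
])

```text
clock: 11.68
ee_pos: [0.5087, 0.0333, 0.1073]
ee_rot: [0.0, 0.998, -0.066, 0.0]
contact_force: [0.1, 0.5, -2.3]
grip_width: 0.0152
grasp_force: 30.0
```

Call:
arm_command([
  [[0,0,0],[0,0,0.001],0],
  [[0,0,0],[0,0,0],0],
])

```text
clock: 11.92
ee_pos: [0.5096, 0.0334, 0.1071]
ee_rot: [0.0, 0.998, -0.066, 0.001]
contact_force: [-0.7, -0.2, 5.1]
grip_width: 0.0151
grasp_force: 30.0
```

Call:
arm_command([
  [[0,0,0],[0.003,0,0],0],
  [[0,0,0],[0.005,0,0],0],
  [[0,0,0],[0.005,0,0],0],
  [[0,0,0],[0.005,0,0],0],
  [[0,0,0],[0.005,0,0],0],
  [[0,0,0],[0.005,0,0],0],
  [[0,0,0],[0.005,0,0],0],
  [[0,0,0],[0.005,0,0],0],
  [[0,0,0],[0.005,0,0],0],
  [[0,0,0],[0.005,0,0],0],
  [[0,0,0],[0.005,0,0],0],
  [[0,0,0],[0.005,0,0],0],
  [[0,0,0],[0,0,0],0],
])

```text
clock: 13.55
ee_pos: [0.5667, 0.0256, 0.1064]
ee_rot: [0.0, 0.998, -0.066, 0.001]
contact_force: [-0.5, 0.7, -0.4]
grip_width: 0.0149
grasp_force: 30.0
```

```bash
cat >> look.py <<'E'
    if n=="wrist":
        g=cv2.cvtColor(c["img"],cv2.COLOR_RGB2GRAY)
        b=np.array([.607,.0185,.053]);x=Rc.T@(b-o) if h.sum()>5 else None
        if x is not None:
            uu,vv=int(x[0]/x[2]*c["fx"]+c["cx"]),int(x[1]/x[2]*c["fy"]+c["cy"]);print("hole px",uu,vv)
            save(c,f"pics/wc_{sys.argv[1]}.png",(max(uu-80,0),max(vv-80,0),uu+80,vv+80),3)
E
python3 look.py 4
```

```text
13.55 [0.5667 0.0256 0.1064] [ 0.001  -0.0008 -1.    ] -7.5594847044166675 [-0.4593  0.6525 -0.4246] [ 0.2121  0.4435 -0.468   1.8748  0.2549  0.8812 -2.083 ]
scene pin tool-frame 127 [-0.0011  0.0006 -0.0055] [-0.1554  0.083   0.9844] [-0.0474  0.0413]
scene yel 0 
scene yel 42 [ 0.4996 -0.0221  0.0586]
scene hole 26 [0.6071 0.0187 0.053 ]
scene deck z 0.05374526836105897
top yel 0 
top yel 0 
top deck z 0.051960166120259554
wrist pin tool-frame 1177 [-0.0002 -0.0006 -0.0216] [-0.0629  0.0082  0.998 ] [-0.0412  0.0433]
wrist yel 0 
wrist yel 136 [ 0.5088 -0.0234  0.0568]
wrist hole 366 [0.6061 0.0205 0.053 ]
wrist deck z 0.05205811507773972
hole px 261 156
```

```bash
python3 - <<'E'
from h import *
a=cv2.imread("pics/scene_4.png");b=cv2.imread("pics/wrist_4.png")
sa=cv2.resize(a[230:430,250:450],(400,400),interpolation=cv2.INTER_CUBIC);sb=cv2.resize(b[150:550,190:590],(400,400))
cv2.imwrite("pics/comp4.png",np.hstack([sa,sb]))
E
```

```text
(no output)
```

View pics/comp4.png

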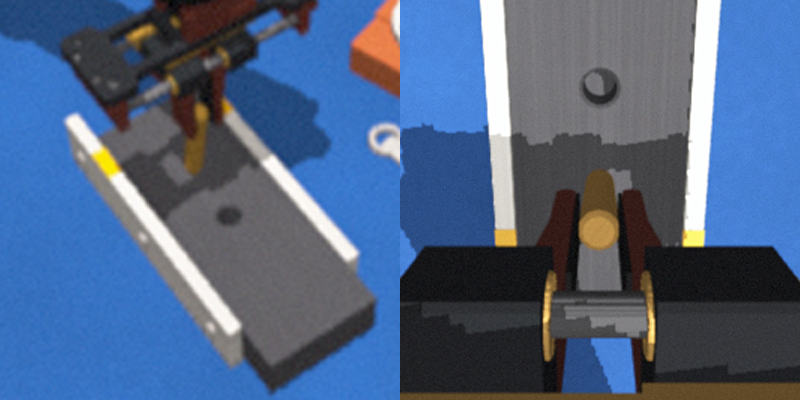

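The pin is still held but has tilted in the pads, with its upper end forward (wrist crop (598,228), hole at (600,85)). I'll tilt the tool to bring the pin upright, then go on towards the hole.

Call:
arm_command([
  [[0,0,0],[0,0,-0.0015],0],
  [[0,0.047,0],[0,0,0],0],
  [[0,0.047,0],[0,0,0],0],
  [[0,0.046,0],[0,0,0],0],
  [[0,0,0],[0,0,0],0],
  [[0,0,0],[0.005,0,0.0007],0],
  [[0,0,0],[0.005,0,0.0007],0],
  [[0,0,0],[0.005,0,0.0007],0],
  [[0,0,0],[0.005,0,0.0007],0],
  [[0,0,0],[0.005,0,0.0007],0],
  [[0,0,0],[0.005,0,0.0007],0],
  [[0,0,0],[0,0,0],0],
  [[0,0,0],[0,0,0],0],
])

```text
clock: 15.32
ee_pos: [0.5961, 0.0217, 0.1079]
ee_rot: [0.005, 0.995, -0.066, 0.07]
contact_force: [-0.2, 0.1, -1.5]
grip_width: 0.015
grasp_force: 30.0
```

```bash
python3 look.py 5; python3 - <<'E'
from h import *
a=cv2.imread("pics/scene_5.png");b=cv2.imread("pics/wrist_5.png")
sa=cv2.resize(a[230:430,250:450],(400,400),interpolation=cv2.INTER_CUBIC);sb=cv2.resize(b[150:550,190:590],(400,400))
cv2.imwrite("pics/comp5.png",np.hstack([sa,sb]))
E
```

```text
15.325 [0.5961 0.0217 0.1079] [ 0.1386 -0.0193 -0.9902] -7.534401796077397 [-0.2013  0.064  -1.5004] [ 0.1883  0.4112 -0.4419  1.9254  0.3312  0.7337 -2.1471]
scene pin tool-frame 159 [-0.0006  0.001  -0.0016] [-0.1359  0.0464  0.9896] [-0.0462  0.0508]
scene yel 0 
scene yel 43 [ 0.4998 -0.0219  0.0585]
scene hole 25 [0.6076 0.0188 0.053 ]
scene deck z 0.053805045351264846
top yel 0 
top yel 0 
top deck z 0.05297264368703436
wrist pin tool-frame 1230 [ 0.0002 -0.0007 -0.0203] [-0.051   0.0092  0.9987] [-0.0413  0.0458]
wrist yel 0 
wrist yel 0 
wrist hole 329 [0.6058 0.0207 0.053 ]
wrist deck z 0.05198529001390603
hole px 261 198
```

View pics/comp5.png

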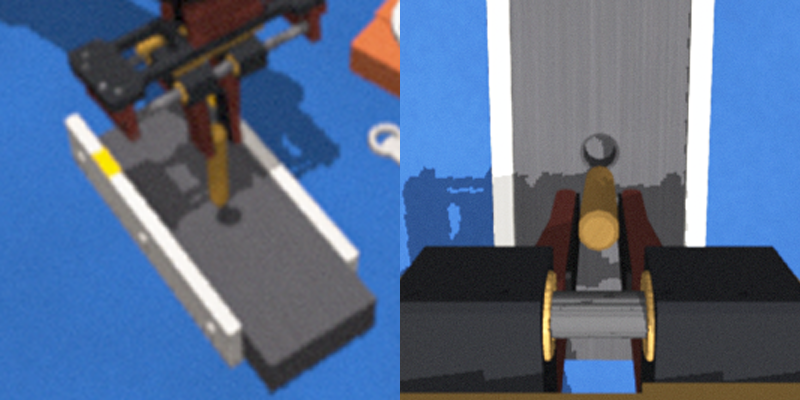

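Call:
arm_command([
  [[0,0,0],[0.0043,0,0.0006],0],
  [[0,0,0],[0.0043,0,0.0006],0],
  [[0,0,0],[0.0043,0,0.0006],0],
  [[0,0,0],[0,0,0],0],
  [[0,0,0],[-0.0003,0,0.002],0],
  [[0,0,0],[-0.0003,0,0.002],0],
  [[0,0,0],[-0.0003,0,0.002],0],
  [[0,0,0],[0,0,0],0],
])

```text
clock: 16.48
ee_pos: [0.6089, 0.0199, 0.1016]
ee_rot: [0.005, 0.995, -0.066, 0.07]
contact_force: [1.3, 0.4, -1.1]
grip_width: 0.0153
grasp_force: 30.0
```

Call:
arm_command([
  [[0,0,0],[-0.0003,0,0.002],0],
  [[0,0,0],[-0.0003,0,0.002],0],
  [[0,0,0],[-0.0003,0,0.002],0],
  [[0,0,0],[-0.0003,0,0.002],0],
  [[0,0,0],[0,0,0],0],
])

```text
clock: 17.1
ee_pos: [0.6089, 0.02, 0.0936]
ee_rot: [0.005, 0.995, -0.066, 0.07]
contact_force: [0.3, 0.0, -1.2]
grip_width: 0.0148
grasp_force: 30.0
```

Call:
arm_command([
  [[0,0,0],[-0.0003,0,0.002],0],
  [[0,0,0],[-0.0003,0,0.002],0],
  [[0,0,0],[-0.0003,0,0.002],0],
  [[0,0,0],[-0.0003,0,0.002],0],
  [[0,0,0],[0,0,0],0],
])

```text
clock: 17.73
ee_pos: [0.6088, 0.02, 0.0855]
ee_rot: [0.005, 0.995, -0.066, 0.07]
contact_force: [-1.0, 1.2, -1.7]
grip_width: 0.0148
grasp_force: 30.0
```

Going in freely; tip about 21 mm deep.

Call:
arm_command([
  [[0,0,0],[-0.0003,0,0.002],0],
  [[0,0,0],[-0.0003,0,0.002],0],
  [[0,0,0],[-0.0003,0,0.002],0],
  [[0,0,0],[-0.0003,0,0.002],0],
  [[0,0,0],[0,0,0],0],
])

```text
clock: 18.35
ee_pos: [0.6087, 0.02, 0.0774]
ee_rot: [0.005, 0.995, -0.066, 0.07]
contact_force: [-0.1, 0.4, -1.3]
grip_width: 0.0148
grasp_force: 30.0
```

Call:
arm_command([
  [[0,0,0],[-0.0002,0,0.0015],0],
  [[0,0,0],[-0.0002,0,0.0015],0],
  [[0,0,0],[-0.0002,0,0.0015],0],
  [[0,0,0],[0,0,0],0],
])

```text
clock: 18.85
ee_pos: [0.6088, 0.02, 0.0729]
ee_rot: [0.005, 0.995, -0.066, 0.07]
contact_force: [0.0, -0.3, -2.1]
grip_width: 0.0151
grasp_force: 30.0
```

Call:
arm_command([
  [[0,0,0],[-0.0002,0,0.001],0],
  [[0,0,0],[-0.0002,0,0.001],0],
  [[0,0,0],[0,0,0],0],
])

```text
clock: 19.23
ee_pos: [0.6104, 0.0202, 0.0725]
ee_rot: [0.005, 0.995, -0.066, 0.072]
contact_force: [-0.2, -1.3, 6.7]
grip_width: 0.0152
grasp_force: 30.0
```

The pin bottomed at 6.7 N, with the tip about 18 mm above the bench. Releasing and backing off.

Call:
arm_command([
  [[0,0,0],[0,0,-0.0005],0],
  [[0,0,0],[0,0,0],0.3],
  [[0,0,0],[0,0,0],0.6],
  [[0,0,0],[0,0,0],1],
  [[0,0,0],[0,0,0],1],
  [[0,0,0],[0,0,-0.01],1],
  [[0,0,0],[0,0,-0.015],1],
  [[0,0,0],[0,0,-0.02],1],
  [[0,0,0],[0,0,-0.025],1],
  [[0,0,0],[0,0,-0.025],1],
  [[0,0,0],[0,0,-0.025],1],
  [[0,0,0],[0,0,-0.025],1],
  [[0,0,0],[0,0,-0.025],1],
  [[0,0,0],[0,0,-0.02],1],
  [[0,0,0],[0,0,0],1],
])

```text
clock: 21.1
ee_pos: [0.5833, 0.0241, 0.2626]
ee_rot: [0.005, 0.995, -0.066, 0.072]
contact_force: [-0.1, 0.4, -0.9]
grip_width: 0.0881
grasp_force: 0.0
```

```bash
cat > pin.py <<'E'
from h import *
s=arm.read_state();print(s["clock"],s["ee_pos"],s["contact_force"],s["qpos"])
for n in("scene","top","wrist"):
    c,P=cap(n);
    if n=="wrist": save(c,"pics/wrist_6.png")
    if n=="scene": save(c,"pics/scene_6.png",(160,150,300,290),4)
    hsv=cv2.cvtColor(c["img"],cv2.COLOR_RGB2HSV).astype(int);H,S,V=[hsv[...,i] for i in range(3)]
    m=(H>10)&(H<28)&(S>90)&(abs(P[...,0]-.607)<.03)&(abs(P[...,1]-.019)<.03)&(P[...,2]>.05)&(P[...,2]<.14);p=P[m]
    if len(p)<10: continue
    w=np.linalg.svd(p-p.mean(0))[2][0];print(n,len(p),p.mean(0),w*np.sign(w[2]),np.percentile(p[:,2],[1,50,99]))
    t=p[p[:,2]>np.percentile(p[:,2],99)-.006];print("  top",len(t),t.mean(0),t.min(0),t.max(0))
    q=P[(S<70)&(abs(P[...,0]-.577)<.04)&(abs(P[...,1]-.30)<.04)&(P[...,2]>.09)&(P[...,2]<.11)]
    if len(q)>10: print("  hub top",len(q),np.median(q[:,2]),cv2.minEnclosingCircle(q[:,:2].astype(np.float32)))
E
python3 pin.py; python3 - <<'E'
from h import *
a=np.radians(7.5)
delta(rot([0,0,-1],[np.sin(a),-np.cos(a),0]),[.5777,.3008,.24],3,14)
E
```

```text
21.1 [0.5833 0.0241 0.2626] [-0.065   0.4282 -0.9205] [ 0.2537  0.2229 -0.5015  1.7905  0.185   1.0254 -2.0182]
scene 129 [0.6082 0.0179 0.0891] [-0.0626  0.0479  0.9969] [0.0512 0.0926 0.1152]
  top 35 [0.6055 0.02   0.1129] [0.5963 0.0127 0.1098] [0.6125 0.027  0.1155]
  hub top 170 0.09807714553341312 ((0.5769279599189758, 0.30099958181381226), 0.024835798889398575)
wrist 159 [0.6049 0.0209 0.1064] [-0.0863  0.0346  0.9957] [0.0509 0.1116 0.1135]
  top 133 [0.6041 0.0211 0.1117] [0.5963 0.0137 0.1092] [0.6116 0.0284 0.1137]
  hub top 908 0.0966157477111649 ((0.5763213038444519, 0.3011969327926636), 0.023537302389740944)
turn [ 0.0195 -0.139  -0.2621] x3 [ 0.0065 -0.0463 -0.0874] shift [ 0.0321 -0.2754  0.0192] x14 [ 0.0023 -0.0197  0.0014]
```

View pics/scene_6.png

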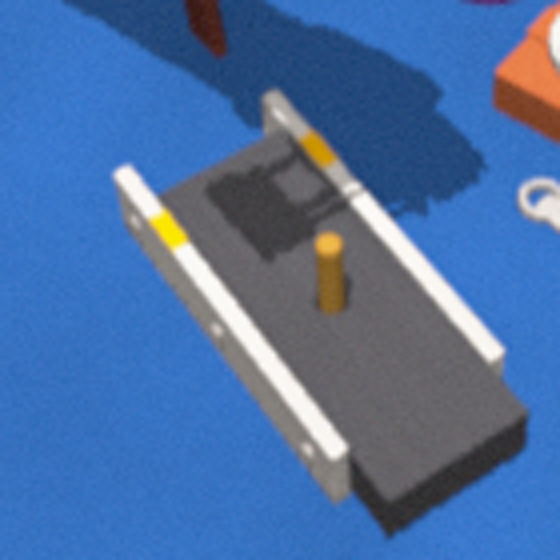

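The crop shows the pin standing upright in the hole, base at (330,305), top at (328,243); its top is at about z = 113 mm, so it is home. Next, the hub.

Call:
arm_command([
  [[0.0065,-0.0463,-0.0874],[0,0,0],1],
  [[0.0065,-0.0463,-0.0874],[0,0,0],1],
  [[0.0065,-0.0463,-0.0874],[0,0,0],1],
  [[0,0,0],[0.0023,-0.0197,0.0014],1],
  [[0,0,0],[0.0023,-0.0197,0.0014],1],
  [[0,0,0],[0.0023,-0.0197,0.0014],1],
  [[0,0,0],[0.0023,-0.0197,0.0014],1],
  [[0,0,0],[0.0023,-0.0197,0.0014],1],
  [[0,0,0],[0.0023,-0.0197,0.0014],1],
  [[0,0,0],[0.0023,-0.0197,0.0014],1],
  [[0,0,0],[0.0023,-0.0197,0.0014],1],
  [[0,0,0],[0.0023,-0.0197,0.0014],1],
  [[0,0,0],[0.0023,-0.0197,0.0014],1],
  [[0,0,0],[0.0023,-0.0197,0.0014],1],
  [[0,0,0],[0.0023,-0.0197,0.0014],1],
  [[0,0,0],[0.0023,-0.0197,0.0014],1],
  [[0,0,0],[0.0023,-0.0197,0.0014],1],
  [[0,0,0],[0,0,0],1],
  [[0,0,0],[0,0,0],1],
])

```text
clock: 23.62
ee_pos: [0.5785, 0.3007, 0.24]
ee_rot: [0.0, 0.998, 0.065, 0.0]
contact_force: [0.4, 0.2, 0.4]
grip_width: 0.0875
grasp_force: 0.0
```

```bash
python3 - <<'E'
from h import *
s=arm.read_state();p0=np.array(s["ee_pos"]);Rt=q2R(s["ee_rot"]);print(s["clock"],p0,Rt[:,2],s["qpos"],s["contact_force"])
c,P=cap("wrist");save(c,"pics/w7.png")
hsv=cv2.cvtColor(c["img"],cv2.COLOR_RGB2HSV).astype(int);S=hsv[...,1]
m=(S<70)&(np.hypot(P[...,0]-.577,P[...,1]-.301)<.04)
q=P[m&(P[...,2]>.09)&(P[...,2]<.11)];cc,r=cv2.minEnclosingCircle(q[:,:2].astype(np.float32));print("top",len(q),np.median(q[:,2]),cc,r)
# circle LSQ on rim: bore+outer via bounding percentiles
print(q[:,:2].min(0),q[:,:2].max(0),(q[:,:2].min(0)+q[:,:2].max(0))/2)
m=(S<70)&(np.hypot(P[...,0]-.577,P[...,1]-.301)<.055)
q=P[m&(P[...,2]>.045)&(P[...,2]<.06)];print("flange",len(q),np.median(q[:,2]),cv2.minEnclosingCircle(q[:,:2].astype(np.float32)))
delta(Rt,[.577,.301,.060],1,10)
E
```

```text
23.625 [0.5785 0.3007 0.24  ] [ 0.0009 -0.0005 -1.    ] [-0.1571  0.4671 -0.5922  1.5305  0.2713  1.2265 -2.2318] [0.4195 0.1833 0.406 ]
top 892 0.09686960315785806 (0.576180100440979, 0.301382839679718) 0.022862443700432777
[0.5536 0.2791] [0.5988 0.3241] [0.5762 0.3016]
flange 1856 0.05109828489592454 ((0.576089084148407, 0.3014163076877594), 0.04177754372358322)
turn [ 0.0001 -0.0001 -0.0007] x1 [ 0.0001 -0.0001 -0.0007] shift [-0.0017 -0.001   0.1801] x10 [-0.0002 -0.0001  0.018 ]
```

Call:
arm_command([
  [[0,0,0],[-0.002,-0.0008,0.01],1],
  [[0,0,0],[0,0,0.02],1],
  [[0,0,0],[0,0,0.02],1],
  [[0,0,0],[0,0,0.02],1],
  [[0,0,0],[0,0,0.02],1],
  [[0,0,0],[0,0,0.02],1],
  [[0,0,0],[0,0,0.02],1],
  [[0,0,0],[0,0,0.02],1],
  [[0,0,0],[0,0,0.015],1],
  [[0,0,0],[0,0,0.01],1],
  [[0,0,0],[0,0,0.004],1],
  [[0,0,0],[0,0,0],1],
  [[0,0,0],[0,0,0],0],
  [[0,0,0],[0,0,0],0],
  [[0,0,0],[0,0,0],0],
  [[0,0,0],[0,0,0],0],
  [[0,0,0],[0,0,0],0],
  [[0,0,0],[0,0,0],0],
])

```text
clock: 25.92
ee_pos: [0.5765, 0.3015, 0.0612]
ee_rot: [0.0, 0.998, 0.065, 0.0]
contact_force: [0.1, -1.5, 0.4]
grip_width: 0.0452
grasp_force: 30.0
```

Call:
arm_command([
  [[0,0,0],[0,0,-0.006],0],
  [[0,0,0],[0,0,-0.012],0],
  [[0,0,0],[0,0,-0.018],0],
  [[0,0,0],[0,0,-0.02],0],
  [[0,0,0],[0,0,-0.02],0],
  [[0,0,0],[0,0,-0.02],0],
  [[0,0,0],[0,0,-0.02],0],
  [[0,0,0],[0,0,-0.02],0],
  [[0,0,0],[0,0,-0.014],0],
  [[0,0,0],[0,0,-0.008],0],
  [[0,0,0],[0,0,0],0],
  [[0,0,0],[0,0,0],0],
])

```text
clock: 27.42
ee_pos: [0.5758, 0.3015, 0.2182]
ee_rot: [0.0, 0.998, 0.065, -0.0]
contact_force: [0.0, -0.2, -3.3]
grip_width: 0.0453
grasp_force: 30.0
```

```bash
cat > hub.py <<'E'
from h import *
s=arm.read_state();p0=np.array(s["ee_pos"]);Rt=q2R(s["ee_rot"]);print(s["clock"],p0,Rt[:,2],s["contact_force"],s["qpos"])
for n in("wrist","scene"):
    c,P=cap(n)
    hsv=cv2.cvtColor(c["img"],cv2.COLOR_RGB2HSV).astype(int);S=hsv[...,1];V=hsv[...,2]
    Q=(P-p0)@Rt
    zt=-.038   # hub top in tool frame (hub top 38 mm behind the TCP)
    m=(S<70)&(V>110)&(np.hypot(Q[...,0],Q[...,1])<.03)&(abs(Q[...,2]-zt)<.007);q=Q[m]
    if len(q)>15: print(n,"hub top",len(q),np.median(q[:,2]),cv2.minEnclosingCircle(q[:,:2].astype(np.float32)),(q.min(0)+q.max(0))/2)
    m=(S<70)&(V>110)&(np.hypot(Q[...,0],Q[...,1])<.055)&(abs(Q[...,2]-.008)<.006);q=Q[m]
    if len(q)>30:
        nn=np.linalg.svd(q-q.mean(0))[2][2];print(n,"flange",len(q),np.median(q[:,2]),cv2.minEnclosingCircle(q[:,:2].astype(np.float32)),"n",nn*np.sign(nn[2]))
    H=hsv[...,0];m=(H>10)&(H<28)&(S>90)&(abs(P[...,0]-.607)<.03)&(abs(P[...,1]-.019)<.03)&(P[...,2]>.105)&(P[...,2]<.12);p=P[m]
    if len(p)>5: print(n,"pin top",len(p),np.median(p[:,2]),(p.min(0)+p.max(0))/2)
E
python3 hub.py; python3 - <<'E'
from h import *
s=arm.read_state();delta(q2R(s["ee_rot"]),[.605,.0205,.22],1,16)
E
```

```text
27.425 [0.5758 0.3015 0.2182] [-0.0004 -0.0006 -1.    ] [ 0.0076 -0.2463 -3.2655] [-0.1598  0.4813 -0.5903  1.5606  0.2819  1.1865 -2.2439]
wrist hub top 3480 -0.03559970883905428 ((-6.421733269235119e-05, -0.0006948080845177174), 0.023199649527668953) [-0.0001 -0.0006 -0.0343]
wrist flange 4303 0.010201028393338836 ((0.0006669751601293683, -0.0008961031562648714), 0.04159589111804962) n [-0.0197 -0.0004  0.9998]
scene hub top 103 -0.03700174149304683 ((0.0013013053685426712, -0.0040421802550554276), 0.025105707347393036) [ 0.0054 -0.0037 -0.0354]
scene flange 412 0.00849275796836042 ((0.0012670625001192093, 0.001279918709769845), 0.04210704192519188) n [-0.012  -0.0191  0.9997]
scene pin top 41 0.11197771436126347 [0.6048 0.0199 0.1105]
turn [0. 0. 0.] x1 [0. 0. 0.] shift [-0.0078  0.2825 -0.0016] x16 [-0.0005  0.0177 -0.0001]
```

Call:
arm_command([
  [[0,0,0],[-0.0005,0.01,0],0],
  [[0,0,0],[-0.0005,0.0175,0],0],
  [[0,0,0],[-0.0005,0.0175,0],0],
  [[0,0,0],[-0.0005,0.0175,0],0],
  [[0,0,0],[-0.0005,0.0175,0],0],
  [[0,0,0],[-0.0005,0.0175,0],0],
  [[0,0,0],[-0.0005,0.0175,0],0],
  [[0,0,0],[-0.0005,0.0175,0],0],
  [[0,0,0],[-0.0005,0.0175,0],0],
  [[0,0,0],[-0.0005,0.0175,0],0],
  [[0,0,0],[-0.0005,0.0175,0],0],
  [[0,0,0],[-0.0005,0.0175,0],0],
  [[0,0,0],[-0.0005,0.0175,0],0],
  [[0,0,0],[-0.0005,0.0175,0],0],
  [[0,0,0],[-0.0005,0.0175,0],0],
  [[0,0,0],[-0.0005,0.0175,0],0],
  [[0,0,0],[0,0.01,0],0],
  [[0,0,0],[0,0,0],0],
  [[0,0,0],[0,0,0],0],
  [[0,0,0],[0,0,0],0],
])

```text
clock: 30.02
ee_pos: [0.6051, 0.0218, 0.2191]
ee_rot: [-0.0, 0.998, 0.066, 0.0]
contact_force: [-0.0, 0.1, -3.0]
grip_width: 0.0452
grasp_force: 30.0
```

```bash
python3 hub.py; python3 - <<'E'
from h import *
s=arm.read_state();delta(q2R(s["ee_rot"]),[.605,.0205,.148],1,1)
c,P=cap("wrist");save(c,"pics/w8.png",(170,100,350,280),3.3)
hsv=cv2.cvtColor(c["img"],cv2.COLOR_RGB2HSV).astype(int)
m=(hsv[...,0]>10)&(hsv[...,0]<28)&(hsv[...,1]>90)&(P[...,2]>.09)&(P[...,2]<.125)&(abs(P[...,0]-.605)<.03);print(m.sum(),P[m].mean(0) if m.any() else "")
E
```

```text
30.025 [0.6051 0.0218 0.2191] [ 0.0009  0.0006 -1.    ] [-0.0036  0.0792 -2.9539] [ 0.2706  0.392  -0.5364  1.6731  0.2166  1.1352 -1.7625]
wrist hub top 3493 -0.03563034757802135 ((-0.00025993873714469373, -0.0007948910933919251), 0.02312048338353634) [-0.0003 -0.0005 -0.0343]
wrist flange 4286 0.010183276736944304 ((0.0007591914618387818, -0.0008849697187542915), 0.04164443165063858) n [-0.0207 -0.0009  0.9998]
scene hub top 167 -0.03724051933399095 ((0.003095148829743266, -0.0016595623455941677), 0.02277517318725586) [ 0.0048 -0.0013 -0.0357]
scene flange 559 0.008440656842372996 ((-5.842708196723834e-05, 4.0314414945896715e-05), 0.04233941063284874) n [-0.0111 -0.0126  0.9999]
scene pin top 43 0.11265278544787438 [0.6037 0.0196 0.111 ]
turn [0. 0. 0.] x1 [0. 0. 0.] shift [-0.0003  0.001   0.0711] x1 [-0.0003  0.001   0.0711]
0
```

View pics/w8.png

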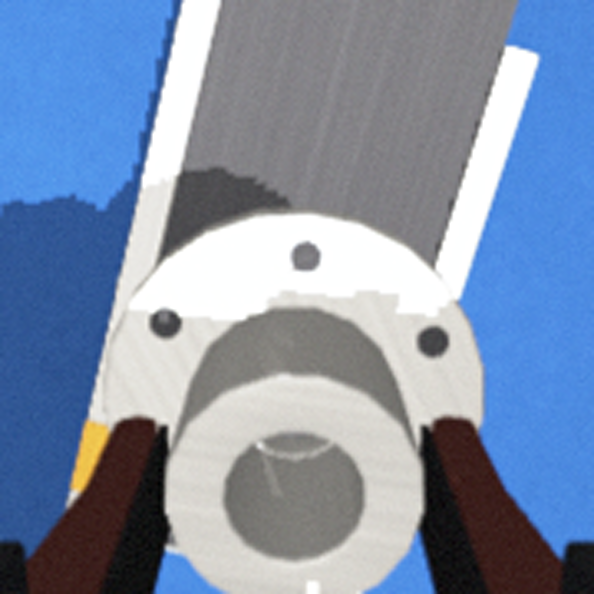

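The hub is level in the grip, its bore at crop (295,495). I'll correct by 1–2 mm and lower it to just above the pin.

Call:
arm_command([
  [[0,0,0],[-0.0005,0.0016,0.006],0],
  [[0,0,0],[0,0,0.012],0],
  [[0,0,0],[0,0,0.015],0],
  [[0,0,0],[0,0,0.015],0],
  [[0,0,0],[0,0,0.015],0],
  [[0,0,0],[0,0,0.01],0],
  [[0,0,0],[0,0,0.006],0],
  [[0,0,0],[0,0,0],0],
  [[0,0,0],[0,0,0],0],
])

```text
clock: 31.3
ee_pos: [0.6054, 0.0192, 0.1406]
ee_rot: [-0.0, 0.998, 0.065, 0.001]
contact_force: [0.1, 0.1, -3.6]
grip_width: 0.0455
grasp_force: 30.0
```

```bash
python3 hub.py; python3 - <<'E'
from h import *
c,P=cap("scene");save(c,"pics/s9.png",(190,140,300,250),5.4)
E
```

```text
31.3 [0.6054 0.0192 0.1406] [ 0.0018  0.0003 -1.    ] [ 0.0629  0.0925 -3.6066] [ 0.2541  0.4682 -0.5145  1.7542  0.2694  0.9878 -1.8033]
wrist hub top 3512 -0.03565125268816177 ((-0.0001064566895365715, 0.00041465216781944036), 0.02386944741010666) [-0.0001 -0.0005 -0.037 ]
wrist flange 4317 0.010171188150919733 ((0.0008420358644798398, -0.0012800681870430708), 0.041727375239133835) n [-0.0219 -0.0013  0.9998]
scene hub top 136 -0.03691941440049668 ((0.003508386667817831, -0.0006799083203077316), 0.022097380831837654) [ 0.007  -0.0008 -0.0355]
scene flange 480 0.008398490030956222 ((0.002111877081915736, -0.00043993370491079986), 0.04279250651597977) n [-0.0124 -0.017   0.9998]
```

View pics/s9.png

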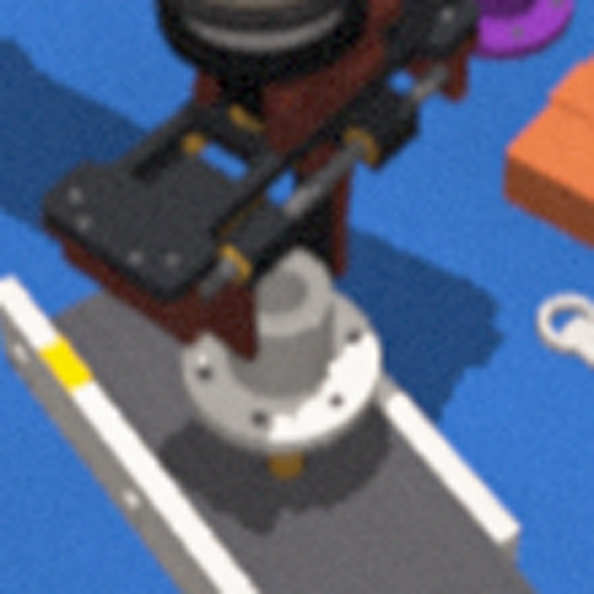

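The hub is over the pin, whose base shows at (286,465) under the flange. Lowering in steps while watching the force.

Call:
arm_command([
  [[0,0,0],[0,0,0.002],0],
  [[0,0,0],[0,0,0.002],0],
  [[0,0,0],[0,0,0.002],0],
  [[0,0,0],[0,0,0.002],0],
  [[0,0,0],[0,0,0.002],0],
  [[0,0,0],[0,0,0],0],
])

```text
clock: 32.2
ee_pos: [0.6048, 0.0191, 0.1299]
ee_rot: [-0.0, 0.998, 0.065, 0.0]
contact_force: [-0.3, 0.1, -3.1]
grip_width: 0.0449
grasp_force: 30.0
```

Call:
arm_command([
  [[0,0,0],[0,0,0.0015],0],
  [[0,0,0],[0,0,0.0015],0],
  [[0,0,0],[0,0,0.002],0],
  [[0,0,0],[0,0,0],0],
])

```text
clock: 32.7
ee_pos: [0.6048, 0.0191, 0.1248]
ee_rot: [-0.0, 0.998, 0.065, 0.0]
contact_force: [-0.4, -0.3, -3.0]
grip_width: 0.0453
grasp_force: 30.0
```

Call:
arm_command([
  [[0,0,0],[0,0,0.003],0],
  [[0,0,0],[0,0,0.004],0],
  [[0,0,0],[0,0,0.004],0],
  [[0,0,0],[0,0,0.004],0],
  [[0,0,0],[0,0,0],0],
])

```text
clock: 33.33
ee_pos: [0.6046, 0.019, 0.1096]
ee_rot: [-0.0, 0.998, 0.065, -0.0]
contact_force: [-0.4, -1.1, -3.2]
grip_width: 0.0449
grasp_force: 30.0
```

Call:
arm_command([
  [[0,0,0],[0,0,0.004],0],
  [[0,0,0],[0,0,0.005],0],
  [[0,0,0],[0,0,0.005],0],
  [[0,0,0],[0,0,0.005],0],
  [[0,0,0],[0,0,0.005],0],
  [[0,0,0],[0,0,0.005],0],
  [[0,0,0],[0,0,0.003],0],
  [[0,0,0],[0,0,0],0],
])

```text
clock: 34.33
ee_pos: [0.6048, 0.0191, 0.0778]
ee_rot: [-0.0, 0.998, 0.065, 0.0]
contact_force: [0.4, -0.4, -4.4]
grip_width: 0.0451
grasp_force: 30.0
```

Call:
arm_command([
  [[0,0,0],[0,0,0.0015],0],
  [[0,0,0],[0,0,0.0015],0],
  [[0,0,0],[0,0,0.001],0],
  [[0,0,0],[0,0,0],0],
])

```text
clock: 34.83
ee_pos: [0.605, 0.0191, 0.0742]
ee_rot: [-0.0, 0.998, 0.065, 0.0]
contact_force: [-1.3, 0.2, -1.6]
grip_width: 0.0447
grasp_force: 30.0
```

Call:
arm_command([
  [[0,0,0],[0,0,0.001],0],
  [[0,0,0],[0,0,0],0],
])

```text
clock: 35.08
ee_pos: [0.605, 0.0191, 0.0741]
ee_rot: [0.0, 0.998, 0.065, 0.001]
contact_force: [-4.2, -1.2, 5.9]
grip_width: 0.0453
grasp_force: 30.0
```

Call:
arm_command([
  [[0,0,0],[0,0,0.0007],0],
  [[0,0,0],[0,0,0],0],
  [[0,0,0],[0,0,0],0],
])

```text
clock: 35.45
ee_pos: [0.6051, 0.0191, 0.0741]
ee_rot: [0.0, 0.998, 0.065, 0.001]
contact_force: [-5.8, 0.2, 11.6]
grip_width: 0.0449
grasp_force: 30.0
```

```bash
python3 hub.py
```

```text
35.45 [0.6051 0.0191 0.0741] [ 0.0012 -0.0006 -1.    ] [-5.8286  0.1983 11.5829] [ 0.2286  0.546  -0.4853  1.8051  0.3239  0.8686 -1.848 ]
wrist hub top 3419 -0.03581808569001656 ((-0.00016902336210478097, -0.0005886009894311428), 0.023092515766620636) [-0.0003 -0.0007 -0.0345]
wrist flange 4072 0.010068494011414507 ((-0.000193050189409405, -0.0009579445468261838), 0.04177505522966385) n [-0.0087 -0.0011  1.    ]
wrist pin top 621 0.11152295094753673 [0.6057 0.0196 0.112 ]
scene hub top 107 -0.03704576124121408 ((0.004394046496599913, -0.0014956443337723613), 0.02194952592253685) [ 0.01   -0.0014 -0.0363]
scene flange 418 0.008396977060762085 ((0.0016610727179795504, 4.0610666474094614e-05), 0.04209832474589348) n [-0.0104 -0.0074  0.9999]
scene pin top 35 0.11190360342322314 [0.6068 0.0203 0.1114]
```

The hub is down (top about 111 mm = 53 + 58, level). Releasing and retreating.

Call:
arm_command([
  [[0,0,0],[0,0,-0.0007],0],
  [[0,0,0],[0,0,0],0],
  [[0,0,0],[0,0,0],0.7],
  [[0,0,0],[0,0,0],1],
  [[0,0,0],[0,0,0],1],
  [[0,0,0],[0,0,0],1],
  [[0,0,0],[0,0,-0.006],1],
  [[0,0,0],[0,0,-0.01],1],
  [[0,0,0],[0,0,-0.02],1],
  [[0,0,0],[0,0,-0.025],1],
  [[0,0,0],[0,0,-0.025],1],
  [[0,0,0],[0,0,-0.025],1],
  [[0,0,0],[0,0,-0.025],1],
  [[0,0,0],[0,0,-0.015],1],
  [[0,0,0],[0,0,0],1],
  [[0,0,0],[0,0,0],1],
])

```text
clock: 37.55
ee_pos: [0.6043, 0.0189, 0.2233]
ee_rot: [-0.0, 0.998, 0.065, -0.0]
contact_force: [0.9, 1.1, -0.5]
grip_width: 0.0876
grasp_force: 0.0
```

```bash
python3 - <<'E'
from h import *
s=arm.read_state();print(s["clock"],s["contact_force"],s["ee_pos"])
for n in("wrist","scene"):
    c,P=cap(n)
    if n=="scene": save(c,"pics/s10.png",(160,120,320,280),3.7)
    hsv=cv2.cvtColor(c["img"],cv2.COLOR_RGB2HSV).astype(int);H,S,V=[hsv[...,i] for i in range(3)]
    d=np.hypot(P[...,0]-.605,P[...,1]-.0195)
    for k,a,b,r in(("top",.1,.12,.03),("flange",.058,.072,.046)):
        q=P[(S<60)&(V>110)&(P[...,2]>a)&(P[...,2]<b)&(d<r)];
        if len(q)>20: nn=np.linalg.svd(q-q.mean(0))[2][2];print(n,k,len(q),np.median(q[:,2]),cv2.minEnclosingCircle(q[:,:2].astype(np.float32)),nn*np.sign(nn[2]))
    q=P[(H>10)&(H<28)&(S>90)&(d<.02)&(P[...,2]>.1)];
    if len(q)>5: print(n,"pin",len(q),np.median(q[:,2]),(q.min(0)+q.max(0))/2)
E
```

```text
37.55 [ 0.9091  1.1106 -0.4668] [0.6043 0.0189 0.2233]
wrist top 1102 0.10984582759286324 ((0.6043887138366699, 0.019897760823369026), 0.02296273224055767) [0.0074 0.0079 0.9999]
wrist flange 2098 0.06406664054462805 ((0.604229748249054, 0.020223166793584824), 0.04196639731526375) [0.0004 0.0014 1.    ]
wrist pin 801 0.3573910192745474 [0.6113 0.0201 0.2302]
scene top 245 0.11092315385387441 ((0.6051532030105591, 0.017852826043963432), 0.024712111800909042) [ 0.0501 -0.0498  0.9975]
scene flange 497 0.06572872576169286 ((0.6052544713020325, 0.018963878974318504), 0.0425586961209774) [ 0.019  -0.0115  0.9998]
scene pin 71 0.11485578735666113 [0.6026 0.0152 0.2458]
```

View pics/s10.png

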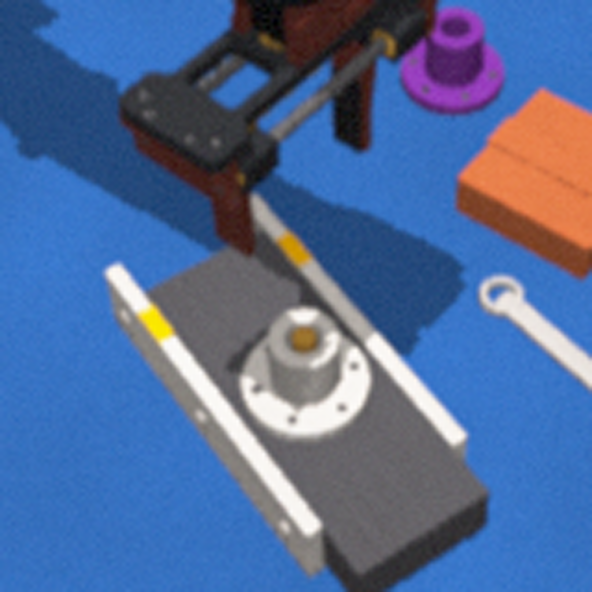

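The hub lies flat on the deck around the pin (crop (305,375); pin end visible in the bore at (305,338)). The gripper is clear, so I'm handing it in.

```bash
python3 -c "
from cell import arm
print(arm.sign_off())"
```

```text
the job is handed in; nothing more can be done
None
```

The pin stands seated in the blind hole, and the aluminium hub lies flat on the deck around it and is released; I handed the job in at about 37.6 s, but the system gave no verdict, so I don't know how it was judged.

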